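Find the full tin by feel

TASK

Lift the long handled tray off the tops of the three closed tins and set it down on the grey drying mat. Then heft the tins one after another from left to right as the robot sees them (the robot's left first): lift each well clear above its own bay of the dish rack, feel its weight and set it back where it stood, without dropping or tipping anything and leaving the other kitchen things alone. Finish holding the heaviest tin upright in the gripper, about 15 cm above the rack, with nothing else carrying it and the other two back in their bays; do not put it down.

Things in the scene. Friction and masses are not known exactly. Their poses are not given: they have to be found in the camera images.
- rack: White slotted dish rack, fixed to the counter: flat slatted base 120 x 340 mm (x, y), its top 20 mm above the counter, with four low steel wire hoops across x at y = -160, -52.5, 52.5 and 160 mm that rise to 48 mm above the counter and part it into three bays. Origin at the centre of its underside on the counter; the row of bays runs along its y axis
- bay_left (a point): Centre of the left bay (the robot's left, rack +y 105 mm), on top of the rack's base, 20 mm above the counter
- bay_middle (a point): Centre of the middle bay, on top of the rack's base, 20 mm above the counter
- bay_right (a point): Centre of the right bay (rack -y 105 mm), on top of the rack's base, 20 mm above the counter
- tin_a: One of three identical closed cylindrical steel tins, upright, diameter 60 mm, height 125 mm, flat lid flush with the body. Origin at the centre of the underside, z up. Stands in one of the three bays of the rack (which one varies). Mass between 0.12 and 0.56 kg; the heaviest is at least 0.15 kg heavier than either other; the two light ones weigh at most 0.30 kg
- tin_b: One of three identical closed cylindrical steel tins, upright, diameter 60 mm, height 125 mm, flat lid flush with the body. Origin at the centre of the underside, z up. Stands in one of the three bays of the rack (which one varies). Mass between 0.12 and 0.56 kg; the heaviest is at least 0.15 kg heavier than either other; the two light ones weigh at most 0.30 kg
- tin_c: One of three identical closed cylindrical steel tins, upright, diameter 60 mm, height 125 mm, flat lid flush with the body. Origin at the centre of the underside, z up. Stands in one of the three bays of the rack (which one varies). Mass between 0.12 and 0.56 kg; the heaviest is at least 0.15 kg heavier than either other; the two light ones weigh at most 0.30 kg
- tray: Aluminium tray lying across the tops of the three tins at the start, 96 x 270 mm (x, y), rim 16 mm high, 0.28 kg. Along its middle a wooden carrying bar 14 mm wide (x), 130 mm long (y), 14 mm high, its centre 71 mm above the tray's underside, on two posts at y = +-55 mm. Origin at the centre of its underside, z up
- mat: Grey drying mat lying fixed on the counter, empty, 220 x 300 mm (x, y), 4 mm thick, to the right of the rack. Origin at the centre of its underside. The counter is clear around it, so that the tray fits with its long side along the mat's y axis
- jar_a: Bystander: capped glass jar, diameter 72 mm, height 90 mm, standing just beyond the rack. Origin at the centre of its underside
- jar_b: Bystander: capped glass jar, diameter 72 mm, height 90 mm, standing just beyond the rack. Origin at the centre of its underside
- jar_c: Bystander: capped glass jar, diameter 76 mm, height 100 mm, beyond the mat. Origin at the centre of its underside
- spoon: Bystander: silicone spoon, 200 mm long, lying flat between the robot and the rack. Origin about mid length
- caddy: Bystander: white plastic brush caddy 90 x 110 mm, 100 mm high, with two brushes standing in it up to 200 mm high, left of the rack. Origin at the centre of its underside
There are look-alikes about, which are no part of the job. What is shaped like the tin_b but pink is not meant.

How it is judged (in metres and radians):
On the way, in this order (a step that is already met when the one before it is completed fails the run):
1. the tray stands on the drying mat, let go (horizontal distance between tray and mat below 0.06 m and z of tray in the frame of mat below 0.012 m and angle between tray's own z axis and vertical below 0.08 rad and contact force between the fingers and tray below 0.1 N and linear speed of tray below 0.05 m/s), for 0.2 s.
2. the tin of the left bay is held at least 20 mm clear above that bay (((horizontal distance between tin_a and bay_left below 0.05 m and z of tin_a in the frame of rack above 0.04 m and contact force between the fingers and tin_a above 1 N and contact force between tin_a and rack below 0.1 N) or (horizontal distance between tin_b and bay_left below 0.05 m and z of tin_b in the frame of rack above 0.04 m and contact force between the fingers and tin_b above 1 N and contact force between tin_b and rack below 0.1 N) or (horizontal distance between tin_c and bay_left below 0.05 m and z of tin_c in the frame of rack above 0.04 m and contact force between the fingers and tin_c above 1 N and contact force between tin_c and rack below 0.1 N))), for 0.2 s.
3. then the tin of the middle bay likewise (((horizontal distance between tin_a and bay_middle below 0.05 m and z of tin_a in the frame of rack above 0.04 m and contact force between the fingers and tin_a above 1 N and contact force between tin_a and rack below 0.1 N) or (horizontal distance between tin_b and bay_middle below 0.05 m and z of tin_b in the frame of rack above 0.04 m and contact force between the fingers and tin_b above 1 N and contact force between tin_b and rack below 0.1 N) or (horizontal distance between tin_c and bay_middle below 0.05 m and z of tin_c in the frame of rack above 0.04 m and contact force between the fingers and tin_c above 1 N and contact force between tin_c and rack below 0.1 N))), for 0.2 s.
4. then the tin of the right bay likewise (((horizontal distance between tin_a and bay_right below 0.05 m and z of tin_a in the frame of rack above 0.04 m and contact force between the fingers and tin_a above 1 N and contact force between tin_a and rack below 0.1 N) or (horizontal distance between tin_b and bay_right below 0.05 m and z of tin_b in the frame of rack above 0.04 m and contact force between the fingers and tin_b above 1 N and contact force between tin_b and rack below 0.1 N) or (horizontal distance between tin_c and bay_right below 0.05 m and z of tin_c in the frame of rack above 0.04 m and contact force between the fingers and tin_c above 1 N and contact force between tin_c and rack below 0.1 N))), for 0.2 s.
At the end, for the whole second after the job is handed in: Heaviest tin held still, within 20 deg of upright, underside 100 mm or more above the rack's base, clear of rack, tray, tins; the other two (under 3.7 N each) upright in the rack within 35 mm of their starts; tray flat on the mat, centres within 60 mm; these three untouched (horizontal distance between tray and mat below 0.06 m and z of tray in the frame of mat below 0.012 m and angle between tray's own z axis and vertical below 0.08 rad and contact force between the fingers and tray below 0.1 N and angle between each of tin_a, tin_b, tin_c's own z axis and vertical below 0.35 rad and linear speed of each of tin_a, tin_b, tin_c below 0.05 m/s and ((z of tin_a in the frame of rack above 0.12 m and contact force between the fingers and tin_a above 1 N and contact force between tin_a and rack below 0.1 N and contact force between tin_a and tray below 0.1 N and contact force between each of tin_a, the fingers and tin_b below 0.1 N and contact force between each of tin_a, the fingers and tin_c below 0.1 N and distance of each of tin_b, tin_c from where it was at the start of the episode below 0.035 m and angle between each of tin_b, tin_c's own z axis and vertical below 0.08 rad and contact force between tin_b and rack between 0.5 and 3.7 N and contact force between tin_c and rack between 0.5 and 3.7 N) or (z of tin_b in the frame of rack above 0.12 m and contact force between the fingers and tin_b above 1 N and contact force between tin_b and rack below 0.1 N and contact force between tin_b and tray below 0.1 N and contact force between each of tin_b, the fingers and tin_a below 0.1 N and contact force between each of tin_b, the fingers and tin_c below 0.1 N and distance of each of tin_a, tin_c from where it was at the start of the episode below 0.035 m and angle between each of tin_a, tin_c's own z axis and vertical below 0.08 rad and contact force between tin_a and rack between 0.5 and 3.7 N and contact force between tin_c and rack between 0.5 and 3.7 N) or (z of tin_c in the frame of rack above 0.12 m and contact force between the fingers and tin_c above 1 N and contact force between tin_c and rack below 0.1 N and contact force between tin_c and tray below 0.1 N and contact force between each of tin_c, the fingers and tin_a below 0.1 N and contact force between each of tin_c, the fingers and tin_b below 0.1 N and distance of each of tin_a, tin_b from where it was at the start of the episode below 0.035 m and angle between each of tin_a, tin_b's own z axis and vertical below 0.08 rad and contact force between tin_a and rack between 0.5 and 3.7 N and contact force between tin_b and rack between 0.5 and 3.7 N))); the arm keeps its last pose, push and grip.
It fails at once if a tin or the tray is tipped over (more than 45 degrees) (angle between any of tin_a, tin_b, tin_c, tray's own z axis and vertical above 0.785 rad).
It fails at once if a tin or the tray is dropped (falls faster than 0.7 m/s out of the gripper) ((linear speed of tin_a above 0.7 m/s and contact force between the fingers and tin_a below 0.1 N) or (linear speed of tin_b above 0.7 m/s and contact force between the fingers and tin_b below 0.1 N) or (linear speed of tin_c above 0.7 m/s and contact force between the fingers and tin_c below 0.1 N) or (linear speed of tray above 0.7 m/s and contact force between the fingers and tray below 0.1 N)).
It fails at once if a bystander (jar, spoon or brush caddy) is shifted by more than 40 mm (distance of any of jar_a, jar_b, jar_c, spoon, caddy from where it was at the start of the episode above 0.04 m).
It also fails if it takes over 72 s, if anything falls off the work surface, if the arm or the gripper's body presses on something with over 40 N, if the wrist force passes 120 N, or if a joint passes its speed limit or range.

ROBOT

A 7-joint arm with a two-finger parallel gripper is mounted at the origin on the work surface. World frame = base frame: x ahead of the robot, y to its left, z up, the work surface at z = 0. Lengths are in mm, angles in rad, forces in N, time in s.
With the tool pointing down it reaches from about 400 to 750 mm from the base axis. Payload 19.5 kg.
Tool frame: the origin (TCP) lies midway between the tips of the shut fingers; the grasp point (between the pads) lies 19 mm behind it; z points along the fingers, x is the direction in which the jaws open and shut, and the axes are right-handed (so a half turn about z gives the same grasp; the last joint's range is limited). The gripper opens to 85 mm and grips with 20 to 120 N. Pads are 22 mm wide; open, the fingers measure 114 mm over their backs; the gripper's body (76 mm by 85 mm) begins 54 mm behind the grasp point. The pads swing forward as they close: fully open they stand 13 mm farther back than shut.
Start: joints at [1.066, 0.707, -0.028, 1.485, 0.022, 0.951, -0.075], TCP at [256.701, -514.49, 231.268] pointing down, gripper open.
Joint ranges: [-2.71, 2.71], [-0.32, 2.16], [-1.57, 1.52], [0, 2.45], [-1.46, 4.6], [0, 2.02], [-2.83, 2.83]. Speed limits (rad/s): [1.89, 1.89, 2.57, 2.57, 3.01, 3.01, 3.01].

INTERFACE

Orientations are given as a unit quaternion [x, y, z, w].
In Python, from workcell import ctrl, grab_frame, ticket gives the robot as it stands. The module is installed in compiled form; this text tells all that it offers.
- The arm moves only by the tool arm_command, never from a script. Its argument "moves" is a list of rows, each a list of 5 numbers: the shift along the world's x, y, z in units of 0.5 m (1.0 is 0.5 m), then the turn about the world's z in units of pi rad (1.0 is pi rad), then the opening, from 0 (shut) to 1 (fully open). In form: [[tx, ty, tz, yaw, claw], ...]. A call has 1 to 20 rows; each row is the pose to reach, as a shift and turn from the pose commanded when the call began, turning the shorter way round; what a row does not reach only later rows make up. A row lasts 1/12 s, in which the tool goes at most 41.7 mm and 7.16 degrees, less where a joint would pass 70% of its speed; a pose out of reach is approached as far as the arm can. A call with a number of a shift or a turn outside -1 to 1 is refused whole. A call with a gripper value outside its range is refused whole. The fingers move at their own pace and stop on an object; "squeeze" is the grip in N (left out, the last holds). Time passes only in rows, so rows that repeat a pose let the fingers close. It gives the time, the measured TCP pose, the force and the opening at its end, in the units of the state.
- ctrl.sense(): the state, without advancing time (a new reading comes with each control period).
- grab_frame(name): name is "side" or "top"; returns a dict with "pixels" (384x512x3 uint8, blue, green, red), "mtx" (3x3 intrinsics, pixels), "eye" and "attitude" of the camera in the world. Camera axes: x right, y down, z forward; pixel columns grow to the right and rows downward; lengths in mm; the calibration is good to about 2 mm. A picture is of the moment at which its call begins. There is no depth.
- ticket.hand_in(): hands the job in, once; it reports no verdict.
The state is a dict: "time_s": time; "qpos": joint angles; "qd": joint speeds; "effort": joint torques, N m; "ee_pos": TCP position; "ee_rot": TCP orientation; "force": force on the tool from outside, world axes, zero at the start; "moment": the same for the moment, N m; "grip_width": finger opening in mm.
Only numpy, scipy, OpenCV 4.12 (cv2) and the standard library are available. Lean on these libraries where they do the work, as an engineer would, in place of code of your own. Each camera call takes 0.05 s, during which the arm holds its last target.

## Working session

There is one attempt and no reset: what is moved stays moved. The work goes in short steps, Python scripts to look and compute and a tool call to move; the robot and the scene stay as the last step left them, time stands still between calls to the robot, and variables do not carry over. Pictures are saved under pics/ and viewed, and the job is handed in when it is done.

Besides the shell and the picture viewer there is one more tool, called after "Call:" in YAML: its name, and indented under it one key for each argument. arm_command: Moves the arm, as the interface text tells. Its arguments: {"type":"object","properties":{"moves":{"type":"array","items":{"type":"array","items":{"type":"number","minimum":-1,"maximum":1}}},"squeeze":{"type":"number"}},"required":["moves"]}

```bash
mkdir -p pics; ls; python3 - <<'E'
from workcell import ctrl, grab_frame, ticket
import cv2,numpy as np,pickle
s=ctrl.sense(); print(s)
for n in("side","top"):
    f=grab_frame(n); cv2.imwrite(f"pics/{n}0.png",f["pixels"]); print(n,f["mtx"],f["eye"],f["attitude"])
    pickle.dump(f,open(f"{n}0.pkl","wb"))
E
```

```text
pics
{'time_s': 0.0, 'qpos': array([ 1.0662838 ,  0.70711322, -0.02764187,  1.48499299,  0.02198683,
        0.95091959, -0.07552447]), 'qd': array([-0.00167616,  0.00075459,  0.00017855, -0.00117234, -0.0009681 ,
        0.0002939 , -0.00019942]), 'effort': array([ 3.96618125e-03, -8.83175969e+01,  1.23476319e+00, -2.36157578e+01,
        1.67672394e-02,  6.42621919e-03,  5.42207226e-05]), 'ee_pos': array([ 256.6099568 , -514.26190147,  230.82278382]), 'ee_rot': array([ 8.50427608e-01, -5.26091782e-01, -4.83944172e-04, -2.93107371e-04]), 'force': array([0.53751568, 0.1884272 , 0.49865535]), 'moment': array([ 0.02715951, -0.0070131 ,  0.02278264]), 'grip_width': 85.89815867243256}
side [[385.27115701   0.         254.42945548]
 [  0.         385.27115701 193.76337398]
 [  0.           0.           1.        ]] [1358.76432528  482.13697103  881.27028088] [ 0.46454411  0.78570084 -0.34582342 -0.21743762]
top [[398.84278683   0.         251.61771163]
 [  0.         398.84278683 192.74662051]
 [  0.           0.           1.        ]] [ 467.94066781   99.21321552 1357.47204379] [-0.69708583  0.71491901 -0.03255249  0.04361759]
```

View pics/side0.png

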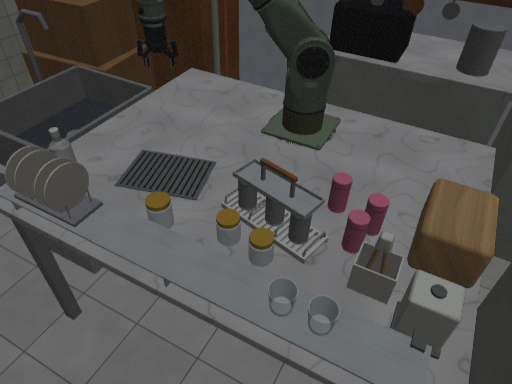

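View pics/top0.png

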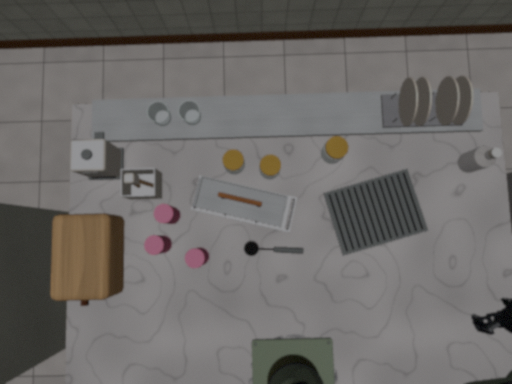

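Side view: tray with wooden bar at (278,170) on three tins; ridged mat at (167,173). Top view: bar at (240,199), mat at (376,212), pink look-alikes at (155–196,214–258), jars at (233,160), (270,166) and (336,148), spoon at (275,249).

```bash
cat > h.py <<'E'
import numpy as np,cv2,pickle
from scipy.spatial.transform import Rotation as R
def ray(f,p):
    K=np.array(f["mtx"]);d=np.linalg.solve(K,np.array([p[0],p[1],1.]))
    d=R.from_quat(f["attitude"]).as_matrix()@d
    return np.array(f["eye"],float),d/np.linalg.norm(d)
def plane(f,p,z):
    o,d=ray(f,p);return o+d*(z-o[2])/d[2]
def tri(f,p,g,q):
    o,d=ray(f,p);a,b=ray(g,q)
    t=np.linalg.lstsq(np.c_[d,-b],a-o,rcond=None)[0]
    x=o+d*t[0];y=a+b*t[1];return (x+y)/2,np.linalg.norm(x-y)
def proj(f,X):
    c=R.from_quat(f["attitude"]).as_matrix().T@(np.asarray(X,float)-f["eye"]);p=np.array(f["mtx"])@c;return p[:2]/p[2]
E
python3 - <<'E'
from h import *
S=pickle.load(open("side0.pkl","rb"));T=pickle.load(open("top0.pkl","rb"))
cv2.imwrite("pics/sc.png",cv2.resize(S["pixels"][140:270,100:350],None,fx=3.2,fy=3.2,interpolation=cv2.INTER_CUBIC))
cv2.imwrite("pics/tc.png",cv2.resize(T["pixels"][120:270,180:440],None,fx=3,fy=3,interpolation=cv2.INTER_CUBIC))
for f,(x0,y0,x1,y1) in((S,(230,150,310,190)),(T,(210,185,270,215))):
    h=cv2.cvtColor(f["pixels"],cv2.COLOR_BGR2HSV)[y0:y1,x0:x1]
    m=((h[...,0]<15)&(h[...,1]>100)&(h[...,2]>40)).astype(np.uint8)
    c=max(cv2.findContours(m,0,1)[0],key=cv2.contourArea)+[x0,y0]
    print(cv2.minAreaRect(c),cv2.boxPoints(cv2.minAreaRect(c)).tolist())
E
```

```text
((278.45281982421875, 169.58489990234375), (40.79400634765625, 5.439199924468994), 29.05460548400879) [[259.3018798828125, 162.05661010742188], [261.943359375, 157.3018798828125], [297.603759765625, 177.11318969726562], [294.9622802734375, 181.867919921875]]
((239.39138793945312, 198.9751739501953), (42.42026901245117, 3.4537839889526367), 12.875000953674316) [[218.3297119140625, 195.9324951171875], [219.09930419921875, 192.5655517578125], [260.45306396484375, 202.01785278320312], [259.6834716796875, 205.38479614257812]]
```

View pics/sc.png

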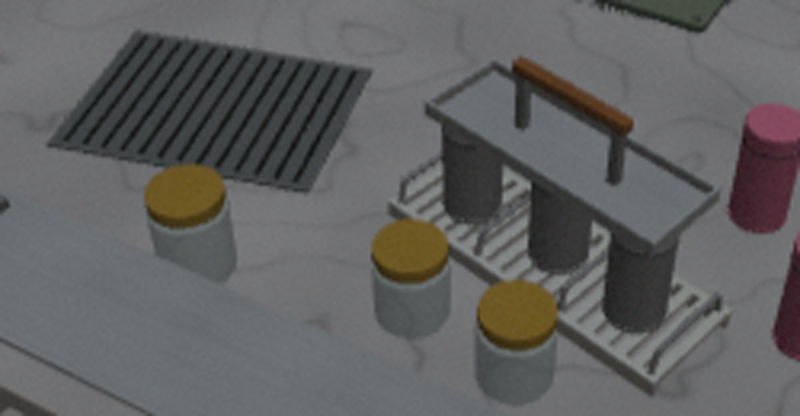

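View pics/tc.png

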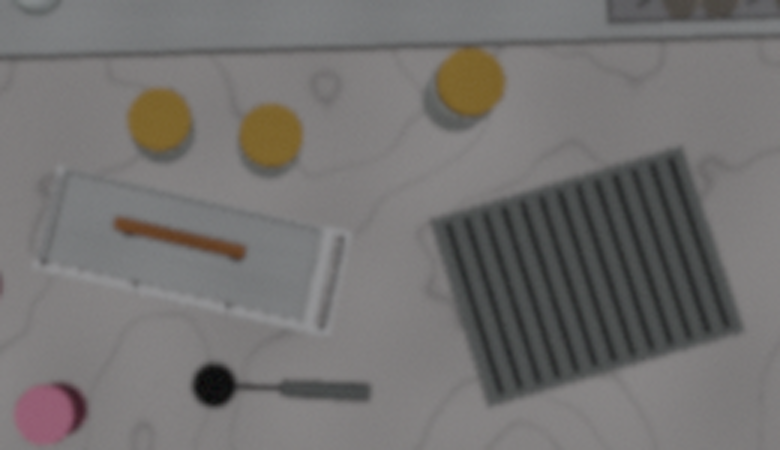

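```bash
python3 - <<'E'
from h import *
S=pickle.load(open("side0.pkl","rb"));T=pickle.load(open("top0.pkl","rb"))
a=lambda v:np.round(v,1)
# bar ends: left end (+y): side lower-right, top left
for s,t in(((296.3,179.5),(218.7,194.2)),((260.6,159.7),(260.1,203.7)),((278.45,169.6),(239.4,199.0))):
    print("bar",*map(a,tri(S,s,T,t)))
mt=[(180+x/3,120+y/3) for x,y in((432,219),(683,148),(742,330),(490,405))]
ms=[(100+x/3.2,140+y/3.2) for x,y in((310,190),(50,145),(137,32),(372,71))]
# correspondences: order by plane
P=[plane(T,p,4) for p in mt];Q=[plane(S,p,4) for p in ms]
for p in P:print("mat top",a(p))
for q in Q:print("mat side",a(q))
print(a(np.mean(P,0)),a(np.mean(Q,0)))
for i,p in enumerate(mt):
    j=min(range(4),key=lambda j:np.linalg.norm(P[i]-Q[j])); print("tri",*map(a,tri(S,ms[j],T,p)))
# rack outer corners, side (z=20): right-far(x big,y small) left, bottom, right
for p in((388,206),(652,383),(730,313)): print("rack side",a(plane(S,(100+p[0]/3.2,140+p[1]/3.2),20)))
for p in((62,167),(348,233),(326,331),(38,264)): print("rack top",a(plane(T,(180+p[0]/3,120+p[1]/3),20)))
# tray corners side: top rim
for p in((428,107),(656,244),(718,193),(494,66)): print("tray side rim",a(plane(S,(100+p[0]/3.2,140+p[1]/3.2),161)))
# jars caps from hsv
for f,n,z in((S,"s",90),(T,"t",90)):
    h=cv2.cvtColor(f["pixels"],cv2.COLOR_BGR2HSV);m=((h[...,0]>15)&(h[...,0]<30)&(h[...,1]>150)&(h[...,2]>70)).astype(np.uint8)
    for c in cv2.findContours(m,0,1)[0]:
        if cv2.contourArea(c)>80:
            e=cv2.minEnclosingCircle(c);print("jar",n,a(e[0]),a(plane(f,e[0],z)))
E
```

```text
bar [589.6 211.5 215.7] 2.0
bar [560.1  90.1 218. ] 4.2
bar [574.4 151.4 215.9] 0.4
mat top [ 607.3 -127.6    4. ]
mat top [ 681.  -415.7    4. ]
mat top [ 473.6 -467.6    4. ]
mat top [ 397.3 -182.9    4. ]
mat side [ 605.8 -121.7    4. ]
mat side [ 684.7 -406.6    4. ]
mat side [ 475.4 -464.4    4. ]
mat side [ 400.1 -176.2    4. ]
[ 539.8 -298.5    4. ] [ 541.5 -292.2    4. ]
tri [ 606.  -125.1    3.2] 5.8
tri [ 680.5 -415.8   -2.2] 5.1
tri [ 473.1 -467.9    1.6] 1.6
tri [ 3.960e+02 -1.817e+02 -3.000e-01] 4.6
rack side [600.5 -28.4  20. ]
rack side [679.  294.5  20. ]
rack side [566.9 326.2  20. ]
rack top [675.8 290.   20. ]
rack top [592.4 -30.4  20. ]
rack top [483.7  -2.   20. ]
rack top [566.5 318.2  20. ]
tray side rim [592.5  16.5 161. ]
tray side rim [654.5 271.6 161. ]
tray side rim [570.3 294.4 161. ]
tray side rim [506.2  39.7 161. ]
jar s [261.1 237.5] [720.5 177.6  90. ]
jar s [227.9 217. ] [697.7  57.7  90. ]
jar s [157. 200.] [ 740.8 -164.7   90. ]
jar t [269.9 164.9] [694.   56.3  90. ]
jar t [232.5 159.8] [714.1 176.5  90. ]
jar t [336.2 146.8] [ 747.1 -158.9   90. ]
```

Bar centre lies at about (574.5, 151.5, 216) with yaw −13.7°, the rack centre at about (581.5, 146.5) with yaw −14°, and the mat centre at about (540.5, −296) with yaw +14.7°.

Call:
arm_command:
  moves:
    - [0.1,0.1,0.14,0.1,1]
    - [0.32,0.66,0.14,0.277,1]
    - [0.32,0.66,0.14,0.277,1]
    - [0.32,0.66,0.14,0.277,1]
    - [0.32,0.66,0.14,0.277,1]
    - [0.32,0.66,0.14,0.277,1]
    - [0.32,0.66,0.14,0.277,1]
    - [0.32,0.66,0.14,0.277,1]
    - [0.32,0.66,0.14,0.277,1]
    - [0.32,0.66,0.14,0.277,1]
    - [0.32,0.66,0.14,0.277,1]
    - [0.32,0.66,0.14,0.277,1]

```text
time_s: 1.1
ee_pos: [416.7, -184.4, 301.1]
ee_rot: [0.993, -0.118, -0.0, 0.0]
force: [-0.2, -1.0, -0.3]
grip_width: 85.6
```

```bash
cat > st.py <<'E'
from workcell import ctrl
import numpy as np
from scipy.spatial.transform import Rotation as R
s=ctrl.sense();M=R.from_quat(s["ee_rot"]).as_matrix()
print(round(s["time_s"],2),np.round(s["ee_pos"],1),"yaw",round(np.degrees(np.arctan2(M[1,0],M[0,0])),2),"F",np.round(s["force"],2),"M",np.round(s["moment"],2),"w",round(s["grip_width"],1),"q",np.round(s["qpos"],2))
E
python3 st.py
```

```text
1.1 [ 416.7 -184.4  301.1] yaw -13.58 F [-0.19 -1.   -0.34] M [-0.01 -0.03 -0.05] w 85.6 q [ 0.52  0.45 -0.28  1.77  0.15  0.95 -0.06]
```

Call:
arm_command:
  moves:
    - [0.316,0.672,0,0,1]
    - [0.316,0.672,0,0,1]
    - [0.316,0.672,0,0,1]
    - [0.316,0.672,0,0,1]
    - [0.316,0.672,0,0,1]
    - [0.316,0.672,0,0,1]
    - [0.316,0.672,0,0,1]
    - [0.316,0.672,0,0,1]
    - [0.316,0.672,0,0,1]
    - [0.316,0.672,0,0,1]
    - [0.316,0.672,0,0,1]
    - [0.316,0.672,-0.05,0,1]
    - [0.316,0.672,-0.1,0,1]
    - [0.316,0.672,-0.15,0,1]
    - [0.316,0.672,-0.18,0,1]
    - [0.316,0.672,-0.206,0,1]
    - [0.316,0.672,-0.206,0,1]

```text
time_s: 2.52
ee_pos: [574.0, 148.8, 196.1]
ee_rot: [0.993, -0.12, -0.002, 0.001]
force: [-0.3, -0.4, -0.5]
grip_width: 85.3
```

```bash
python3 st.py; python3 - <<'E'
from h import *
from workcell import grab_frame
S=grab_frame("side");T=grab_frame("top")
a=cv2.resize(S["pixels"][120:270,210:350],None,fx=2.8,fy=2.8);b=cv2.resize(T["pixels"][120:270,180:320],None,fx=2.8,fy=2.8)
cv2.imwrite("pics/p1.png",np.hstack([a,b]))
E
```

```text
2.52 [574.  148.8 196.1] yaw -13.77 F [-0.31 -0.38 -0.5 ] M [-0.01 -0.03 -0.02] w 85.3 q [-0.19  0.78 -0.24  1.46  0.21  0.93 -0.73]
```

View pics/p1.png

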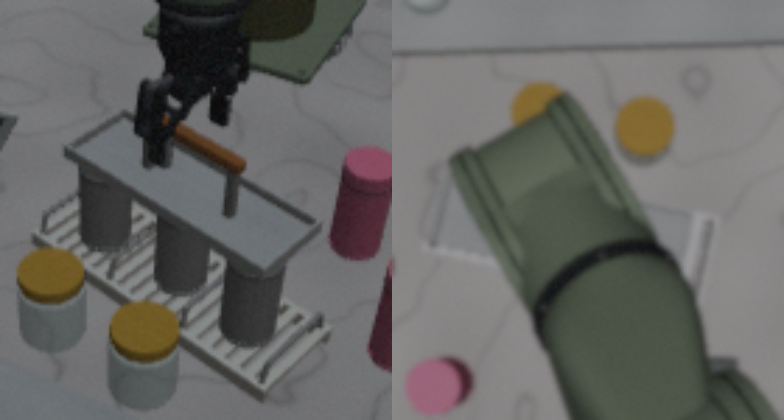

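The picture shows the open fingers astride the bar (tips at about (158,160) and (220,120) in the crop). I'll check that against a projection.

```bash
python3 - <<'E'
from h import *
S=pickle.load(open("side0.pkl","rb"))
import math
for w in(-50,0,50):
  for z in(209,228):
    y=math.radians(-13.7);p=proj(S,[574+w*math.cos(y),149+w*math.sin(y),z]);print(w,z,p,(p-[210,120])*2.8)
print((proj(S,[574,151,223])-[210,120])*2.8)
E
```

```text
-50 209 [288.5486308 163.3490512] [219.93616623 121.37734335]
-50 228 [289.07814488 158.02588605] [221.41880566 106.47248094]
0 209 [277.52769319 171.19515355] [189.07754093 143.34642995]
0 228 [277.94067915 165.82467161] [190.23390163 128.30908052]
50 209 [265.91765899 179.46064964] [156.56944518 166.48981899]
50 228 [266.20064952 174.04539039] [157.36181865 151.3270931 ]
[191.74068587 132.91602593]
```

Call:
arm_command:
  moves:
    - [0,0.003,0.002,0,0]
    - [0,0.003,0.002,0,0]
    - [0,0.003,0.002,0,0]
    - [0,0.003,0.002,0,0]
    - [0,0.003,0.002,0,0]
    - [0,0.003,0.002,0,0]
    - [0,0.003,0.002,0,0]
    - [0,0.003,0.002,0,0]
  squeeze: 80

```text
time_s: 3.28
ee_pos: [574.9, 153.1, 199.5]
ee_rot: [0.993, -0.119, 0.0, -0.0]
force: [0.6, 0.3, 4.2]
grip_width: 12.1
```

```bash
python3 st.py
```

```text
3.28 [574.9 153.1 199.5] yaw -13.62 F [0.6  0.31 4.21] M [ 0.08 -0.09 -0.03] w 12.1 q [-0.2   0.78 -0.24  1.45  0.21  0.94 -0.73]
```

Call:
arm_command:
  moves:
    - [0,0,0.005,0,0]
    - [0,0,0.015,0,0]
    - [0,0,0.03,0,0]
    - [0,0,0.05,0,0]
    - [0,0,0.07,0,0]
    - [0,0,0.09,0,0]
    - [0,0,0.11,0,0]
    - [0,0,0.12,0,0]
    - [0,0,0.12,0,0]

```text
time_s: 4.03
ee_pos: [575.0, 153.1, 260.5]
ee_rot: [0.993, -0.119, 0.001, -0.0]
force: [0.4, -0.5, -2.5]
grip_width: 12.7
```

```bash
python3 st.py; python3 - <<'E'
from h import *
from workcell import grab_frame
S=grab_frame("side");T=grab_frame("top")
a=cv2.resize(S["pixels"][120:270,210:350],None,fx=2.8,fy=2.8);b=cv2.resize(T["pixels"][120:270,180:320],None,fx=2.8,fy=2.8)
cv2.imwrite("pics/p2.png",np.hstack([a,b]))
E
```

```text
4.03 [575.  153.1 260.5] yaw -13.63 F [ 0.43 -0.5  -2.55] M [-0.02 -0.03 -0.08] w 12.7 q [-0.19  0.71 -0.25  1.36  0.19  1.09 -0.71]
```

View pics/p2.png

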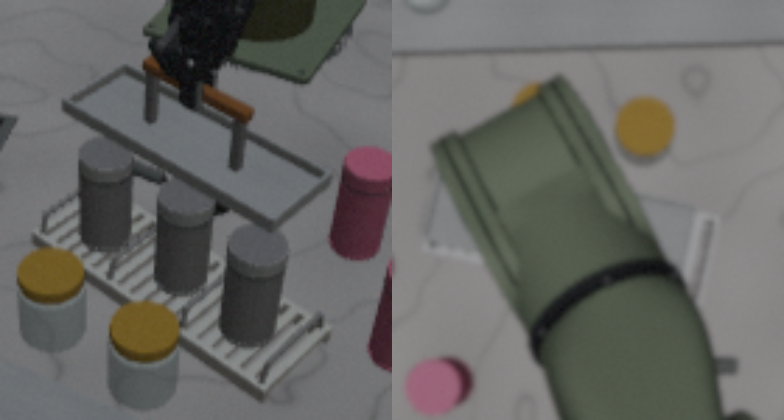

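The tray is clear and level and weighs about 2.6 N. The three tins' lids are now visible. Next, over to the mat.

Call:
arm_command:
  moves:
    - [-0.002,-0.02,0,0.005,0]
    - [-0.005,-0.06,0,0.01,0]
    - [-0.009,-0.12,0,0.02,0]
    - [-0.015,-0.19,0,0.035,0]
    - [-0.02,-0.26,0,0.05,0]
    - [-0.025,-0.33,0,0.06,0]
    - [-0.031,-0.4,0,0.075,0]
    - [-0.036,-0.47,0,0.085,0]
    - [-0.042,-0.54,0,0.1,0]
    - [-0.047,-0.61,0,0.11,0]
    - [-0.052,-0.68,0,0.125,0]
    - [-0.058,-0.75,0,0.135,0]
    - [-0.063,-0.82,0,0.148,0]
    - [-0.066,-0.865,0,0.155,0]
    - [-0.068,-0.89,0,0.158,0]
    - [-0.069,-0.898,0,0.158,0]
    - [-0.069,-0.898,0,0.158,0]
    - [-0.069,-0.898,0,0.158,0]

```text
time_s: 5.63
ee_pos: [540.4, -294.8, 259.0]
ee_rot: [0.992, 0.129, -0.0, -0.0]
force: [-0.9, 0.5, -3.1]
grip_width: 12.2
```

```bash
python3 st.py; python3 - <<'E'
from h import *
from workcell import grab_frame
S=grab_frame("side");T=grab_frame("top")
pickle.dump(S,open("side1.pkl","wb"));pickle.dump(T,open("top1.pkl","wb"))
cv2.imwrite("pics/s3.png",cv2.resize(S["pixels"][80:280,60:350],None,fx=2.7,fy=2.7,interpolation=cv2.INTER_CUBIC))
cv2.imwrite("pics/t3.png",cv2.resize(T["pixels"][120:280,180:450],None,fx=2.9,fy=2.9,interpolation=cv2.INTER_CUBIC))
E
```

```text
5.63 [ 540.4 -294.8  259. ] yaw 14.85 F [-0.91  0.48 -3.11] M [ 0.03  0.03 -0.01] w 12.2 q [ 0.64  0.77 -0.44  1.27  0.33  1.17  0.45]
```

View pics/s3.png

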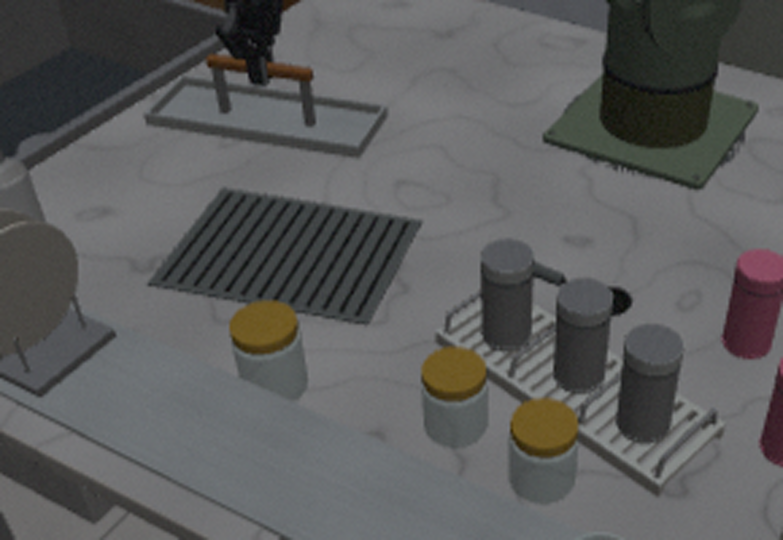

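View pics/t3.png

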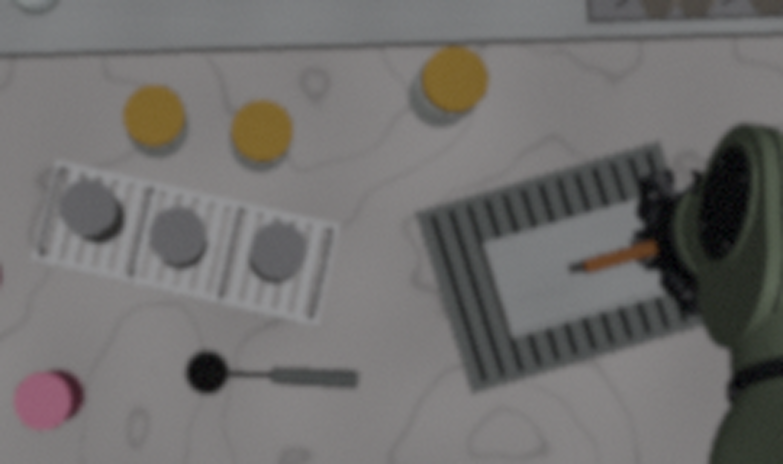

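Call:
arm_command:
  moves:
    - [0,0,-0.01,0,0]
    - [0,0,-0.03,0,0]
    - [0,0,-0.06,0,0]
    - [0,0,-0.1,0,0]
    - [0,0,-0.14,0,0]
    - [0,0,-0.18,0,0]
    - [0,0,-0.22,0,0]
    - [0,0,-0.26,0,0]
    - [0,0,-0.3,0,0]
    - [0,0,-0.33,0,0]
    - [0,0,-0.36,0,0]
    - [0,0,-0.375,0,0]
    - [0,0,-0.385,0,0]
    - [0,0,-0.39,0,0]
    - [0,0,-0.394,0,0]
    - [0,0,-0.396,0,0]
    - [0,0,-0.398,0,0]
    - [0,0,-0.398,0,0]

```text
time_s: 7.23
ee_pos: [540.3, -296.0, 60.5]
ee_rot: [0.992, 0.129, 0.0, 0.0]
force: [-0.1, -0.2, -3.5]
grip_width: 12.5
```

```bash
python3 st.py; python3 - <<'E'
from h import *
from workcell import grab_frame
S=grab_frame("side");T=grab_frame("top")
a=cv2.resize(S["pixels"][90:220,80:230],None,fx=2.6,fy=2.6);b=cv2.resize(T["pixels"][150:280,300:450],None,fx=2.6,fy=2.6)
cv2.imwrite("pics/p4.png",np.hstack([a,b]))
# lids, frame 1 
S=pickle.load(open("side1.pkl","rb"));T=pickle.load(open("top1.pkl","rb"))
h=cv2.cvtColor(T["pixels"],cv2.COLOR_BGR2HSV)[180:225,190:295]
print(np.percentile(h[...,2],[5,25,50,75,95]))
for x,y in((92,209),(178,236),(278,250)):print(T["pixels"][120+int(y/2.9),180+int(x/2.9)])
for x,y in((652,345),(583,300),(508,255)):print(S["pixels"][80+int(y/2.7),60+int(x/2.7)],S["pixels"][80+int(y/2.7)+15,60+int(x/2.7)])
E
```

```text
7.23 [ 540.3 -296.    60.5] yaw 14.81 F [-0.1  -0.22 -3.52] M [ 0.01 -0.05 -0.02] w 12.5 q [ 0.61  1.01 -0.35  1.48  0.45  0.74  0.33]
[ 97. 112. 130. 136. 145.]
[99 96 96]
[98 97 98]
[99 96 96]
[92 87 86] [51 51 52]
[91 86 85] [50 48 48]
[92 88 87] [53 54 50]
```

View pics/p4.png

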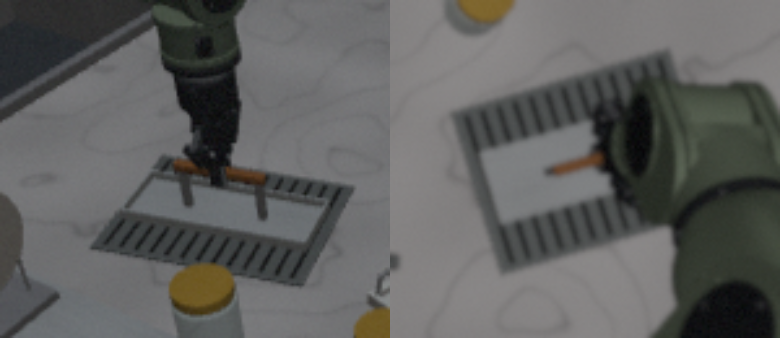

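The tray hangs just above the mat, centred on it (force −3.5 N, so no contact yet). I'll lower it in small steps.

Call:
arm_command:
  moves:
    - [0,0,-0.002,0,0]
    - [0,0,-0.004,0,0]
    - [0,0,-0.006,0,0]
    - [0,0,-0.006,0,0]

```text
time_s: 7.67
ee_pos: [540.6, -296.0, 58.4]
ee_rot: [0.992, 0.129, 0.0, 0.0]
force: [-3.8, 3.1, 17.8]
grip_width: 12.6
```

```bash
python3 st.py
```

```text
7.67 [ 540.6 -296.    58.4] yaw 14.82 F [-3.81  3.13 17.78] M [ 0.53  0.98 -0.02] w 12.6 q [ 0.61  1.01 -0.35  1.48  0.45  0.73  0.33]
```

Call:
arm_command:
  moves:
    - [0,0,0.002,0,0]
    - [0,0,0.003,0,0.3]
    - [0,0,0.003,0,0.5]
    - [0,0,0.003,0,0.8]
    - [0,0,0.003,0,1]
    - [0,0,0.003,0,1]
    - [0,0,0.003,0,1]
    - [0,0,0.003,0,1]
    - [0,0,0.03,0,1]
    - [0,0,0.08,0,1]
    - [0,0,0.15,0,1]
    - [0,0,0.22,0,1]
    - [0,0,0.3,0,1]
    - [0,0,0.36,0,1]

```text
time_s: 8.83
ee_pos: [540.4, -295.9, 240.4]
ee_rot: [0.992, 0.129, 0.001, 0.0]
force: [0.6, -0.5, 0.3]
grip_width: 85.3
```

```bash
python3 st.py; python3 - <<'E'
from h import *
from workcell import grab_frame
S=grab_frame("side");T=grab_frame("top")
pickle.dump(S,open("side2.pkl","wb"));pickle.dump(T,open("top2.pkl","wb"))
a=cv2.resize(S["pixels"][90:220,80:230],None,fx=2.6,fy=2.6);b=cv2.resize(T["pixels"][150:280,300:450],None,fx=2.6,fy=2.6)
cv2.imwrite("pics/p5.png",np.hstack([a,b]))
# lids: side by brightness of lid (≈90 vs body≈51), top by ellipse
T=pickle.load(open("top1.pkl","rb"))
v=cv2.medianBlur(T["pixels"],3).max(2)
sat=T["pixels"].max(2).astype(int)-T["pixels"].min(2)
out=T["pixels"].copy()
m=((v>80)&(v<112)).astype(np.uint8);m=cv2.morphologyEx(m,cv2.MORPH_OPEN,np.ones((5,5),np.uint8))
mm=np.zeros_like(m);mm[175:225,190:300]=m[175:225,190:300]
tp=[]
for c in cv2.findContours(mm,0,1)[0]:
    if cv2.contourArea(c)>120: (x,y),r=cv2.minEnclosingCircle(c);tp.append((x,y));print("top",x,y,r,cv2.contourArea(c))
tp.sort()
v=cv2.medianBlur(S["pixels"],3).max(2)
m=((v>72)&(v<108)).astype(np.uint8);m=cv2.morphologyEx(m,cv2.MORPH_OPEN,cv2.getStructuringElement(2,(7,7)))
mm=np.zeros_like(m);mm[165:225,230:325]=m[165:225,230:325]
sp=[]
for c in cv2.findContours(mm,0,1)[0]:
    if cv2.contourArea(c)>80: e=cv2.fitEllipse(c);sp.append(e[0]);print("side",e,cv2.contourArea(c),plane(S,e[0],145).round(1))
sp.sort(reverse=True)
for t in tp: print(plane(T,t,145).round(1))
for s,t in zip(sp,tp):print(tri(S,s,T,t))
E
```

```text
8.83 [ 540.4 -295.9  240.4] yaw 14.82 F [ 0.63 -0.5   0.32] M [-0.04 -0.01  0.01] w 85.3 q [ 0.65  0.79 -0.44  1.3   0.34  1.12  0.43]
top 275.1363525390625 207.13636779785156 10.35037899017334 278.0
top 241.16941833496094 201.4256134033203 10.44294261932373 268.5
top 208.6234588623047 190.7654266357422 10.738823890686035 271.5
side ((302.15167236328125, 207.16445922851562), (14.335661888122559, 22.497541427612305), 104.78237915039062) 250.5 [609.8 246.3 145. ]
side ((276.7273864746094, 189.38876342773438), (13.123021125793457, 19.86883544921875), 99.57525634765625) 202.5 [577.2 152.3 145. ]
side ((247.52047729492188, 174.42706298828125), (12.791098594665527, 18.983488082885742), 90.97765350341797) 188.0 [558.9  44.8 145. ]
[608.9 248.2 145. ]
[573.6 149.1 145. ]
[553.5  46.1 145. ]
(array([609.30524641, 247.24158918, 144.93440429]), np.float64(2.129768621935122))
(array([573.60220795, 149.95234725, 141.3279469 ]), np.float64(1.422998177135935))
(array([554.46071566,  44.39613429, 141.50365816]), np.float64(3.4929926143432732))
```

View pics/p5.png

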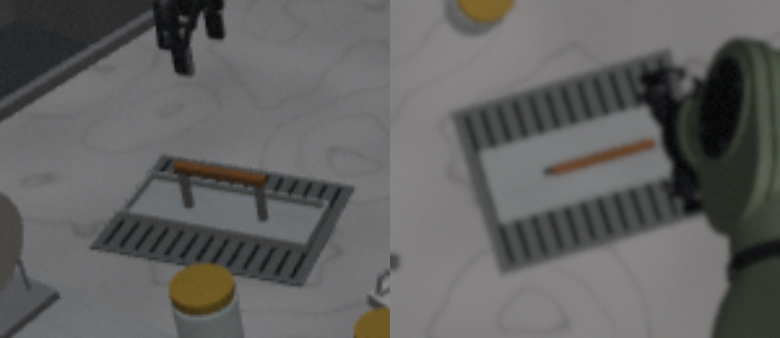

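The tray stands flat on the mat, released. Lid centres: left (609,247), middle (575,150.5), right (555,45), tops at 141–145 mm. Now to the left tin.

Call:
arm_command:
  moves:
    - [0.11,0.9,0,-0.16,1]
    - [0.11,0.9,0,-0.16,1]
    - [0.11,0.9,0,-0.16,1]
    - [0.11,0.9,0,-0.16,1]
    - [0.11,0.9,0,-0.16,1]
    - [0.11,0.9,0,-0.16,1]
    - [0.11,0.9,0,-0.16,1]
    - [0.11,0.9,0,-0.16,1]
    - [0.11,0.9,0,-0.16,1]
    - [0.11,0.9,0,-0.16,1]
    - [0.11,0.9,0,-0.16,1]
    - [0.11,0.9,0,-0.16,1]

```text
time_s: 9.93
ee_pos: [594.1, 162.4, 236.4]
ee_rot: [0.993, -0.118, -0.001, -0.002]
force: [-0.1, 1.1, -1.3]
grip_width: 85.4
```

```bash
python3 st.py; python3 - <<'E'
from h import *
from workcell import grab_frame
T=grab_frame("top")
import numpy as np
for p in((140,182),):print(plane(T,p,100))
E
```

```text
9.93 [594.1 162.4 236.4] yaw -13.52 F [-0.06  1.06 -1.26] M [ 0.05  0.07 -0.01] w 85.4 q [-0.21  0.77 -0.24  1.31  0.19  1.08 -0.71]
[648.11726209 473.0969955  100.        ]
```

Call:
arm_command:
  moves:
    - [0.015,0.08,0,0,1]
    - [0.022,0.15,0,0,1]
    - [0.027,0.186,0,0,1]
    - [0.027,0.186,-0.02,0,1]
    - [0.027,0.186,-0.06,0,1]
    - [0.027,0.186,-0.1,0,1]

```text
time_s: 10.48
ee_pos: [608.9, 246.1, 186.4]
ee_rot: [0.993, -0.122, 0.0, 0.0]
force: [0.7, -0.2, -1.0]
grip_width: 85.4
```

```bash
python3 st.py
```

```text
10.48 [608.9 246.1 186.4] yaw -14.02 F [ 0.68 -0.24 -0.95] M [ 0.02 -0.04 -0.01] w 85.4 q [-0.34  0.89 -0.22  1.2   0.19  1.07 -0.82]
```

Call:
arm_command:
  moves:
    - [0,0.002,-0.05,0,1]
    - [0,0.002,-0.1,0,1]
    - [0,0.002,-0.15,0,1]
    - [0,0.002,-0.18,0,1]
    - [0,0.002,-0.195,0,1]
    - [0,0.002,-0.195,0,1]
    - [0,0.002,-0.195,0,0.6]
    - [0,0.002,-0.195,0,0.6]
    - [0,0.002,-0.195,0,0.6]
    - [0,0.002,-0.195,0,0.4]
    - [0,0.002,-0.195,0,0.4]
    - [0,0.002,-0.195,0,0.4]
  squeeze: 50

```text
time_s: 11.48
ee_pos: [609.4, 248.0, 91.3]
ee_rot: [0.993, -0.122, 0.001, -0.0]
force: [0.6, -1.0, 5.2]
grip_width: 59.1
```

```bash
python3 st.py; python3 - <<'E'
from h import *
from workcell import grab_frame
S=grab_frame("side");
cv2.imwrite("pics/p6.png",cv2.resize(S["pixels"][100:270,210:390],None,fx=3,fy=3))
E
```

```text
11.48 [609.4 248.   91.3] yaw -14.0 F [ 0.56 -0.97  5.18] M [-0.2   0.12 -0.02] w 59.1 q [-0.35  1.01 -0.2   1.29  0.22  0.87 -0.85]
```

View pics/p6.png

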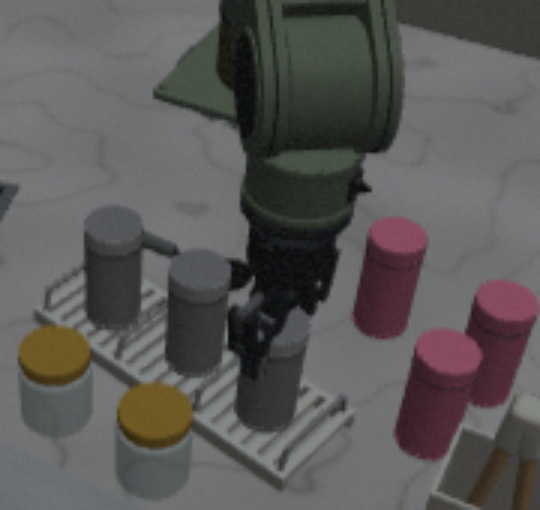

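The left tin is gripped and upright at 59 mm opening. Now lift and weigh it.

Call:
arm_command:
  moves:
    - [0,0,0.005,0,0.4]
    - [0,0,0.015,0,0.4]
    - [0,0,0.035,0,0.4]
    - [0,0,0.06,0,0.4]
    - [0,0,0.085,0,0.4]
    - [0,0,0.11,0,0.4]
    - [0,0,0.12,0,0.4]
    - [0,0,0.12,0,0.4]
    - [0,0,0.12,0,0.4]
    - [0,0,0.12,0,0.4]
    - [0,0,0.12,0,0.4]

```text
time_s: 12.45
ee_pos: [608.4, 247.9, 149.1]
ee_rot: [0.993, -0.122, -0.0, 0.0]
force: [-0.0, 0.2, -2.5]
grip_width: 59.3
```

```bash
cat > weigh.py <<'E'
from h import *
from workcell import grab_frame,ctrl
import sys
F=[]
for i in range(10):
    f=grab_frame("side"); F.append(ctrl.sense()["force"])
F=np.array(F);print("mean",F.mean(0).round(2),"sd",F.std(0).round(2))
cv2.imwrite(f"pics/{sys.argv[1]}.png",cv2.resize(f["pixels"][80:270,210:390],None,fx=2.6,fy=2.6))
E
python3 weigh.py w1; python3 st.py
```

```text
mean [ 0.33 -0.07 -2.66] sd [0.46 0.34 0.47]
12.95 [608.7 248.  149.7] yaw -13.98 F [ 0.75  0.3  -2.42] M [-0.01  0.01  0.02] w 59.0 q [-0.35  0.93 -0.21  1.24  0.21  0.99 -0.83]
```

View pics/w1.png

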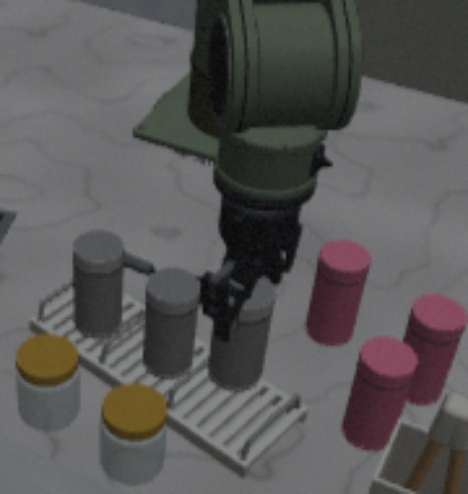

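The left tin weighs about 2.7 N and is held clear and upright. Setting it back.

Call:
arm_command:
  moves:
    - [0,0,-0.01,0,0.4]
    - [0,0,-0.03,0,0.4]
    - [0,0,-0.055,0,0.4]
    - [0,0,-0.08,0,0.4]
    - [0,0,-0.1,0,0.4]
    - [0,0,-0.11,0,0.4]
    - [0,0,-0.114,0,0.4]
    - [0,0,-0.117,0,0.4]
    - [0,0,-0.119,0,0.4]
    - [0,0,-0.119,0,0.4]

```text
time_s: 13.78
ee_pos: [608.7, 248.1, 91.3]
ee_rot: [0.993, -0.122, 0.0, -0.0]
force: [-4.1, -1.6, 6.5]
grip_width: 59.1
```

```bash
python3 st.py
```

```text
13.78 [608.7 248.1  91.3] yaw -13.99 F [-4.08 -1.56  6.5 ] M [-0.38  1.15  0.11] w 59.1 q [-0.35  1.01 -0.2   1.29  0.22  0.87 -0.85]
```

Call:
arm_command:
  moves:
    - [0,0,0.001,0,0.75]
    - [0,0,0.001,0,0.85]
    - [0,0,0.001,0,1]
    - [0,0,0.001,0,1]
    - [0,0,0.001,0,1]
    - [0,0,0.02,0,1]
    - [0,0,0.06,0,1]
    - [0,0,0.12,0,1]
    - [0,0,0.18,0,1]
    - [-0.002,-0.005,0.2,0,1]
    - [-0.018,-0.05,0.2,0,1]
    - [-0.038,-0.11,0.2,0,1]
    - [-0.058,-0.165,0.2,0,1]
    - [-0.068,-0.195,0.2,0,1]
    - [-0.068,-0.195,0.2,0,1]
    - [-0.068,-0.195,0.2,0,1]

```text
time_s: 15.12
ee_pos: [574.9, 150.0, 191.0]
ee_rot: [0.992, -0.122, 0.0, -0.0]
force: [0.3, 0.1, -0.1]
grip_width: 85.7
```

```bash
python3 st.py;python3 - <<'E'
from h import *
from workcell import grab_frame
S=grab_frame("side");
cv2.imwrite("pics/p7.png",cv2.resize(S["pixels"][80:270,210:390],None,fx=2.6,fy=2.6))
E
```

```text
15.12 [574.9 150.  191. ] yaw -14.05 F [ 0.26  0.08 -0.11] M [-0.03 -0.01  0.06] w 85.7 q [-0.2   0.79 -0.23  1.46  0.21  0.91 -0.74]
```

View pics/p7.png

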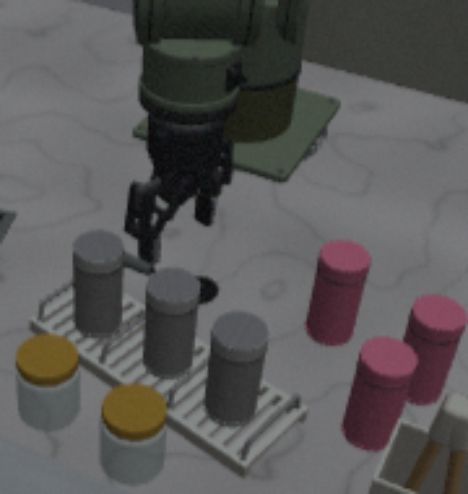

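The left tin is back upright in its bay, and the gripper is above the middle tin. Descend and grip.

Call:
arm_command:
  moves:
    - [0,0,-0.04,0,1]
    - [0,0,-0.09,0,1]
    - [0,0,-0.14,0,1]
    - [0,0,-0.18,0,1]
    - [0,0,-0.2,0,1]
    - [0,0,-0.2,0,1]
    - [0,0,-0.2,0,0.6]
    - [0,0,-0.2,0,0.6]
    - [0,0,-0.2,0,0.6]
    - [0,0,-0.2,0,0.4]
    - [0,0,-0.2,0,0.4]
    - [0,0,-0.2,0,0.4]

```text
time_s: 16.17
ee_pos: [575.6, 150.8, 91.7]
ee_rot: [0.993, -0.122, 0.001, -0.001]
force: [1.5, 0.2, 8.0]
grip_width: 59.3
```

```bash
python3 st.py
```

```text
16.17 [575.6 150.8  91.7] yaw -13.99 F [1.53 0.25 8.03] M [ 0.06 -0.07 -0.06] w 59.3 q [-0.21  0.92 -0.2   1.55  0.25  0.69 -0.77]
```

Call:
arm_command:
  moves:
    - [0,0,0.005,0,0.4]
    - [0,0,0.015,0,0.4]
    - [0,0,0.035,0,0.4]
    - [0,0,0.06,0,0.4]
    - [0,0,0.085,0,0.4]
    - [0,0,0.11,0,0.4]
    - [0,0,0.12,0,0.4]
    - [0,0,0.12,0,0.4]
    - [0,0,0.12,0,0.4]
    - [0,0,0.12,0,0.4]
    - [0,0,0.12,0,0.4]

```text
time_s: 17.08
ee_pos: [574.4, 150.4, 149.7]
ee_rot: [0.993, -0.122, -0.001, 0.0]
force: [-0.0, -0.7, -4.4]
grip_width: 58.8
```

```bash
python3 weigh.py w2; python3 st.py
```

```text
mean [-0.18  0.16 -4.72] sd [0.24 0.53 0.26]
17.58 [574.7 150.5 150.2] yaw -13.98 F [ 0.06  0.24 -5.23] M [-0.02  0.04 -0.02] w 58.7 q [-0.2   0.84 -0.22  1.51  0.23  0.82 -0.75]
```

View pics/w2.png

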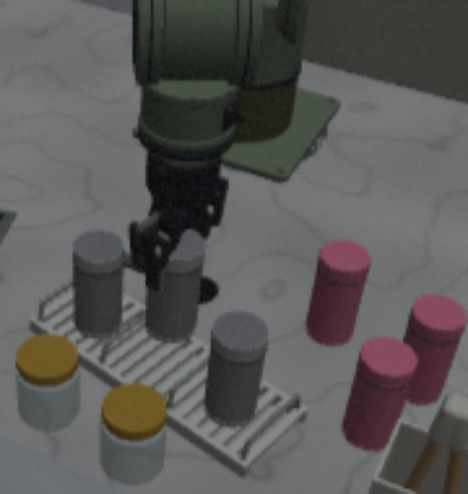

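The middle tin weighs about 4.7 N, above the light tins' limit. Set it back and heft the right one.

Call:
arm_command:
  moves:
    - [0,0,-0.01,0,0.4]
    - [0,0,-0.03,0,0.4]
    - [0,0,-0.055,0,0.4]
    - [0,0,-0.08,0,0.4]
    - [0,0,-0.1,0,0.4]
    - [0,0,-0.11,0,0.4]
    - [0,0,-0.114,0,0.4]
    - [0,0,-0.117,0,0.4]
    - [0,0,-0.119,0,0.4]
    - [0,0,-0.119,0,0.4]

```text
time_s: 18.42
ee_pos: [574.7, 150.6, 91.7]
ee_rot: [0.993, -0.122, 0.0, -0.0]
force: [-2.9, -0.8, 4.3]
grip_width: 59.1
```

```bash
python3 st.py
```

```text
18.42 [574.7 150.6  91.7] yaw -13.99 F [-2.91 -0.78  4.29] M [-0.11  1.16  0.03] w 59.1 q [-0.21  0.92 -0.2   1.55  0.25  0.69 -0.77]
```

Call:
arm_command:
  moves:
    - [0,0,0.001,0,0.75]
    - [0,0,0.001,0,0.85]
    - [0,0,0.001,0,1]
    - [0,0,0.001,0,1]
    - [0,0,0.001,0,1]
    - [0,0,0.02,0,1]
    - [0,0,0.06,0,1]
    - [0,0,0.12,0,1]
    - [0,0,0.18,0,1]
    - [-0.002,-0.005,0.2,0,1]
    - [-0.01,-0.05,0.2,0,1]
    - [-0.02,-0.11,0.2,0,1]
    - [-0.032,-0.175,0.2,0,1]
    - [-0.039,-0.211,0.2,0,1]
    - [-0.039,-0.211,0.2,0,1]
    - [-0.039,-0.211,0.2,0,1]

```text
time_s: 19.75
ee_pos: [555.3, 44.3, 191.3]
ee_rot: [0.992, -0.122, 0.0, -0.0]
force: [-0.0, 0.6, -0.3]
grip_width: 85.3
```

```bash
python3 st.py;python3 - <<'E'
from h import *
from workcell import grab_frame
S=grab_frame("side");
cv2.imwrite("pics/p8.png",cv2.resize(S["pixels"][80:270,210:390],None,fx=2.6,fy=2.6))
E
```

```text
19.75 [555.3  44.3 191.3] yaw -14.07 F [-0.02  0.63 -0.26] M [ 0.02 -0.06  0.04] w 85.3 q [-0.01  0.74 -0.25  1.6   0.23  0.83 -0.6 ]
```

View pics/p8.png

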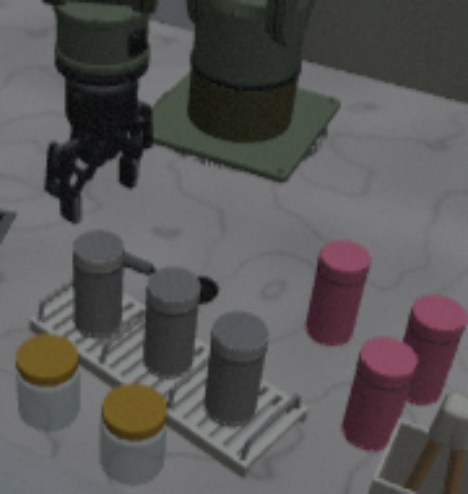

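The left and middle tins stand upright, and the gripper is above the right tin at (97,250).

Call:
arm_command:
  moves:
    - [0,0,-0.04,0,1]
    - [0,0,-0.09,0,1]
    - [0,0,-0.14,0,1]
    - [0,0,-0.18,0,1]
    - [0,0,-0.2,0,1]
    - [0,0,-0.2,0,1]
    - [0,0,-0.2,0,0.6]
    - [0,0,-0.2,0,0.6]
    - [0,0,-0.2,0,0.6]
    - [0,0,-0.2,0,0.4]
    - [0,0,-0.2,0,0.4]
    - [0,0,-0.2,0,0.4]

```text
time_s: 20.8
ee_pos: [556.1, 45.3, 92.2]
ee_rot: [0.993, -0.122, 0.001, -0.0]
force: [1.1, -0.2, 7.2]
grip_width: 58.9
```

```bash
python3 st.py
```

```text
20.8 [556.1  45.3  92.2] yaw -13.99 F [ 1.08 -0.2   7.21] M [ 0.08 -0.05  0.01] w 58.9 q [-0.03  0.88 -0.21  1.69  0.28  0.59 -0.65]
```

Call:
arm_command:
  moves:
    - [0,0,0.005,0,0.4]
    - [0,0,0.015,0,0.4]
    - [0,0,0.035,0,0.4]
    - [0,0,0.06,0,0.4]
    - [0,0,0.085,0,0.4]
    - [0,0,0.11,0,0.4]
    - [0,0,0.12,0,0.4]
    - [0,0,0.12,0,0.4]
    - [0,0,0.12,0,0.4]
    - [0,0,0.12,0,0.4]
    - [0,0,0.12,0,0.4]

```text
time_s: 21.72
ee_pos: [554.9, 45.0, 150.2]
ee_rot: [0.993, -0.122, -0.001, 0.0]
force: [-0.6, -0.3, -1.0]
grip_width: 59.1
```

```bash
python3 weigh.py w3; python3 st.py
```

```text
mean [-0.   -0.01 -1.72] sd [0.49 0.46 0.41]
22.22 [555.2  45.  150.7] yaw -13.98 F [ 0.67 -0.33 -1.07] M [-0.01  0.03  0.01] w 59.5 q [-0.01  0.79 -0.24  1.65  0.25  0.73 -0.62]
```

View pics/w3.png

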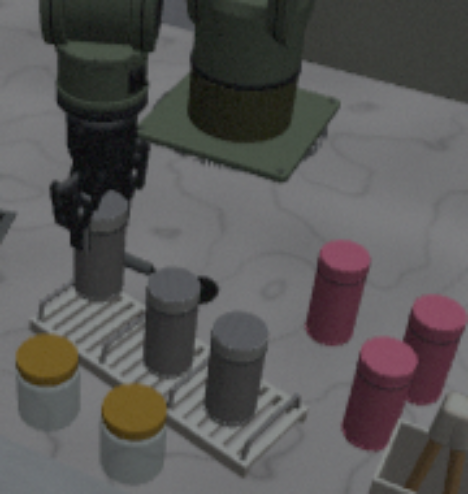

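The right tin weighs about 1.7 N, so the middle one (4.7 N) is clearly the heaviest. Set the right tin back.

Call:
arm_command:
  moves:
    - [0,0,-0.01,0,0.4]
    - [0,0,-0.03,0,0.4]
    - [0,0,-0.055,0,0.4]
    - [0,0,-0.08,0,0.4]
    - [0,0,-0.1,0,0.4]
    - [0,0,-0.11,0,0.4]
    - [0,0,-0.114,0,0.4]
    - [0,0,-0.117,0,0.4]
    - [0,0,-0.119,0,0.4]
    - [0,0,-0.119,0,0.4]

```text
time_s: 23.05
ee_pos: [555.2, 45.1, 92.1]
ee_rot: [0.993, -0.122, 0.0, -0.0]
force: [-3.4, -1.4, 7.2]
grip_width: 59.0
```

```bash
python3 st.py
```

```text
23.05 [555.2  45.1  92.1] yaw -13.99 F [-3.44 -1.44  7.2 ] M [ 0.16  1.18 -0.02] w 59.0 q [-0.03  0.88 -0.21  1.69  0.28  0.6  -0.65]
```

Call:
arm_command:
  moves:
    - [0,0,0.001,0,0.75]
    - [0,0,0.001,0,0.85]
    - [0,0,0.001,0,1]
    - [0,0,0.001,0,1]
    - [0,0,0.001,0,1]
    - [0,0,0.02,0,1]
    - [0,0,0.06,0,1]
    - [0,0,0.12,0,1]
    - [0,0,0.18,0,1]
    - [0.002,0.005,0.2,0,1]
    - [0.01,0.05,0.2,0,1]
    - [0.02,0.11,0.2,0,1]
    - [0.032,0.175,0.2,0,1]
    - [0.039,0.211,0.2,0,1]
    - [0.039,0.211,0.2,0,1]
    - [0.039,0.211,0.2,0,1]

```text
time_s: 24.38
ee_pos: [574.5, 151.3, 191.7]
ee_rot: [0.993, -0.121, -0.0, -0.0]
force: [0.3, -1.0, 0.2]
grip_width: 85.6
```

```bash
python3 st.py;python3 - <<'E'
from h import *
from workcell import grab_frame
S=grab_frame("side");
cv2.imwrite("pics/p9.png",cv2.resize(S["pixels"][80:270,210:390],None,fx=2.6,fy=2.6))
E
```

```text
24.38 [574.5 151.3 191.7] yaw -13.9 F [ 0.26 -1.05  0.22] M [-0.02 -0.01  0.02] w 85.6 q [-0.2   0.79 -0.24  1.46  0.21  0.92 -0.74]
```

View pics/p9.png

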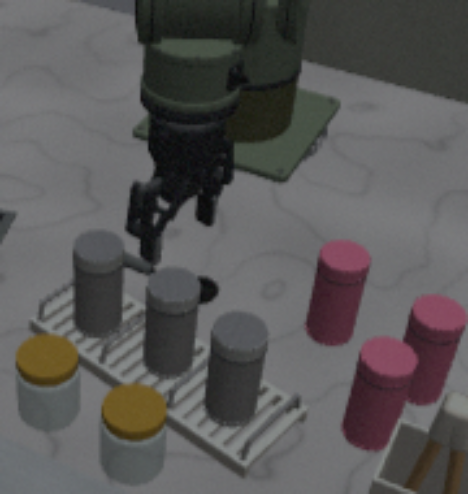

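All three tins are upright in their bays. Grip the middle one again.

Call:
arm_command:
  moves:
    - [0,0,-0.04,0,1]
    - [0,0,-0.09,0,1]
    - [0,0,-0.14,0,1]
    - [0,0,-0.18,0,1]
    - [0,0,-0.2,0,1]
    - [0,0,-0.2,0,1]
    - [0,0,-0.2,0,0.6]
    - [0,0,-0.2,0,0.6]
    - [0,0,-0.2,0,0.6]
    - [0,0,-0.2,0,0.4]
    - [0,0,-0.2,0,0.4]
    - [0,0,-0.2,0,0.4]

```text
time_s: 25.43
ee_pos: [575.4, 150.5, 92.9]
ee_rot: [0.993, -0.122, 0.001, -0.0]
force: [-0.3, -0.9, 7.2]
grip_width: 58.9
```

```bash
python3 st.py
```

```text
25.43 [575.4 150.5  92.9] yaw -14.0 F [-0.31 -0.86  7.17] M [-0.13  0.34 -0.02] w 58.9 q [-0.21  0.92 -0.2   1.55  0.26  0.69 -0.78]
```

Call:
arm_command:
  moves:
    - [0,0,0.005,0,0.4]
    - [0,0,0.015,0,0.4]
    - [0,0,0.035,0,0.4]
    - [0,0,0.06,0,0.4]
    - [0,0,0.09,0,0.4]
    - [0,0,0.12,0,0.4]
    - [0,0,0.15,0,0.4]
    - [0,0,0.18,0,0.4]
    - [0,0,0.21,0,0.4]
    - [0,0,0.24,0,0.4]
    - [0,0,0.27,0,0.4]
    - [0,0,0.29,0,0.4]
    - [0,0,0.3,0,0.4]
    - [0,0,0.3,0,0.4]
    - [0,0,0.3,0,0.4]
    - [0,0,0.3,0,0.4]
    - [0,0,0.3,0,0.4]
    - [0,0,0.3,0,0.4]

```text
time_s: 26.93
ee_pos: [574.6, 150.5, 240.8]
ee_rot: [0.993, -0.122, -0.0, 0.0]
force: [0.9, -0.2, -4.4]
grip_width: 59.1
```

```bash
python3 weigh.py w4; python3 st.py; python3 - <<'E'
from h import *
from workcell import grab_frame
S=grab_frame("side");T=grab_frame("top")
cv2.imwrite("pics/s10.png",cv2.resize(S["pixels"][60:280,60:400],None,fx=2.3,fy=2.3));cv2.imwrite("pics/t10.png",cv2.resize(T["pixels"][100:290,100:450],None,fx=2.2,fy=2.2))
# lid movement of the left/right tins, side view
S0=pickle.load(open("side2.pkl","rb"))
for n,f in(("before",S0),("now",S)):
    v=cv2.medianBlur(f["pixels"],3).max(2)
    m=((v>72)&(v<108)).astype(np.uint8);m=cv2.morphologyEx(m,cv2.MORPH_OPEN,cv2.getStructuringElement(2,(7,7)))
    mm=np.zeros_like(m);mm[165:225,230:325]=m[165:225,230:325]
    for c in cv2.findContours(mm,0,1)[0]:
        if cv2.contourArea(c)>80: e=cv2.fitEllipse(c);print(n,plane(f,e[0],145).round(1))
    h=cv2.cvtColor(f["pixels"],cv2.COLOR_BGR2HSV);m=((h[...,0]>15)&(h[...,0]<30)&(h[...,1]>150)&(h[...,2]>70)).astype(np.uint8)
    for c in cv2.findContours(m,0,1)[0]:
        if cv2.contourArea(c)>80: print("jar",np.round(plane(f,cv2.minEnclosingCircle(c)[0],90),1))
for f,(x0,y0,x1,y1) in((S,(130,140,190,175)),(T,(340,190,420,225))):
    h=cv2.cvtColor(f["pixels"],cv2.COLOR_BGR2HSV)[y0:y1,x0:x1]
    m=((h[...,0]<15)&(h[...,1]>100)&(h[...,2]>40)).astype(np.uint8)
    c=max(cv2.findContours(m,0,1)[0],key=cv2.contourArea)+[x0,y0]
    p=cv2.minAreaRect(c)[0];print("bar",p,plane(f,p,75).round(1))
E
```

```text
mean [-0.06  0.1  -4.82] sd [0.39 0.47 0.42]
27.43 [574.7 150.5 241.3] yaw -13.99 F [-0.49  0.02 -4.22] M [ 0.   -0.1   0.05] w 58.7 q [-0.19  0.73 -0.25  1.39  0.19  1.04 -0.72]
before [609.8 246.3 145. ]
before [577.2 152.3 145. ]
before [558.9  44.8 145. ]
jar [722.2 178.4  90. ]
jar [697.7  57.7  90. ]
jar [ 740.8 -164.7   90. ]
now [608.7 246.5 145. ]
now [648.9 145.4 145. ]
now [556.9  44.5 145. ]
jar [720.5 177.6  90. ]
jar [699.4  58.9  90. ]
jar [ 739.1 -166.1   90. ]
bar (164.04054260253906, 156.25677490234375) [ 539.3 -299.3   75. ]
bar (381.5943603515625, 209.83021545410156) [ 541.1 -297.1   75. ]
```

View pics/s10.png

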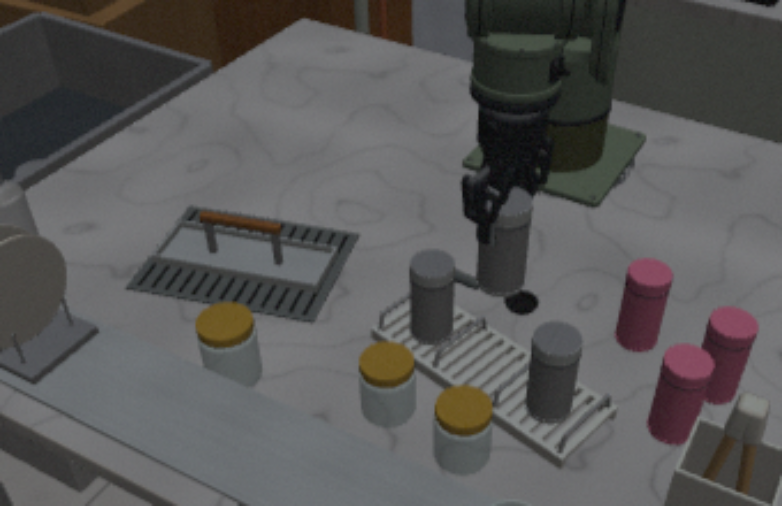

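View pics/t10.png

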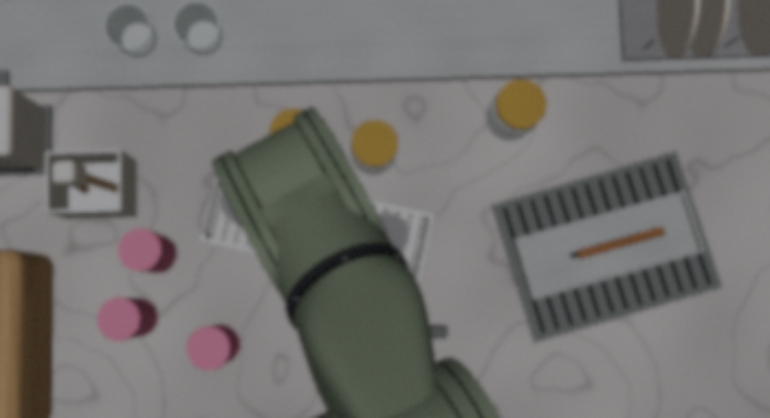

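The heavy tin hangs upright at about (502,245) in the crop. The side tins moved by no more than 2 mm, and the tray bar sits over the mat centre. Handing in.

```bash
python3 -c "
from workcell import ticket
print(ticket.hand_in())"
```

```text
the job is handed in; nothing more can be done
None
```

I moved the tray onto the drying mat, hefted the tins from left to right, and handed in at about 27.5 s of the 72 s allowed. The arm is holding the middle tin, the heaviest, with its underside about 15 cm above the rack base. The hand-in reported no verdict.

| Tin | Measured weight |
|---|---|
| Left | about 2.7 N |
| Middle | about 4.7 N, and 4.8 N when lifted again |
| Right | about 1.7 N |

**Last checks before handing in:**
- The held tin looks upright in the pictures, and the gripper reads 59 mm.
- The left and right tins stand upright in their bays, within about 2 mm of where the camera first placed them.
- The tray lies flat on the mat, its bar within about 3 mm of the mat centre.
- The jars stayed within 2 mm by camera. I judged the spoon and caddy only by eye, and they look unmoved.

**Disagreements:**
- The two cameras differed by up to about 6 mm on some points, such as the mat and the right-hand lid.
- The last lid search also picked up the held tin and placed it wrongly, because it assumed the original lid height. I ignored that reading.
- No other check failed.

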